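# Find the rocking corner of the chasing board and press its shim flat

## Task

The red chasing board rocks on one of its four feet. Press down on its steel corner lugs one at a time with closed fingertips until you find the one that sinks, then press the raised brass shim leaf of that corner (just in front of its lug, on the robot's side) down flat, fully home. Leave the other three leaves raised, do not lift or shift the board, and leave the things around and on it where they are.

Things in the scene. Friction and masses are not known exactly. Their poses are not given: they have to be found in the camera images.
- board: Red chasing board, 165 x 168 mm, brass relief panel on top, on two steel cross-bars along its y; 2.2 kg, loose on four feet. Bar ends stick out past the red part (edge at y = +-84 mm) as four steel lugs. Origin: centre of the underside of the bars, 38 mm above the bench; x away from the robot, y left, z up, yaw at most 0.22 rad. Lug tops at z = 10 mm, red rim at z = 26 mm.
- lug_near_right (a point): Centre of the top face of the steel lug nearer the robot, right (-y), the place to press that corner; it turns with the board. Lug 36 mm along x, 52 mm along y, 10 mm thick, clear above; on a foot with a dark pad.
- lug_near_left (a point): Centre of the top face of the steel lug nearer the robot, left (+y), the place to press that corner; it turns with the board. Lug 36 mm along x, 52 mm along y, 10 mm thick, clear above; on a foot with a dark pad.
- lug_far_right (a point): Centre of the top face of the steel lug farther from the robot, right (-y), the place to press that corner; it turns with the board. Lug 36 mm along x, 52 mm along y, 10 mm thick, clear above; on a foot with a dark pad.
- lug_far_left (a point): Centre of the top face of the steel lug farther from the robot, left (+y), the place to press that corner; it turns with the board. Lug 36 mm along x, 52 mm along y, 10 mm thick, clear above; on a foot with a dark pad.
- leaf_near_right (a point): Where to press the shim leaf of the near right lug: 48 mm towards the board's -x from the lug centre, on top of the raised leaf, about 6 mm below the lug top (point fixed to the board). The hinged brass leaf, 30 mm wide, runs from 24 to 64 mm towards -x from the lug centre and slopes up to its free end; pressed flat, its top lies 16 mm below the lug top. All four look alike.
- leaf_near_left (a point): Where to press the shim leaf of the near left lug: 48 mm towards the board's -x from the lug centre, on top of the raised leaf, about 6 mm below the lug top (point fixed to the board). The hinged brass leaf, 30 mm wide, runs from 24 to 64 mm towards -x from the lug centre and slopes up to its free end; pressed flat, its top lies 16 mm below the lug top. All four look alike.
- leaf_far_right (a point): Where to press the shim leaf of the far right lug: 48 mm towards the board's -x from the lug centre, on top of the raised leaf, about 6 mm below the lug top (point fixed to the board). The hinged brass leaf, 30 mm wide, runs from 24 to 64 mm towards -x from the lug centre and slopes up to its free end; pressed flat, its top lies 16 mm below the lug top. All four look alike.
- leaf_far_left (a point): Where to press the shim leaf of the far left lug: 48 mm towards the board's -x from the lug centre, on top of the raised leaf, about 6 mm below the lug top (point fixed to the board). The hinged brass leaf, 30 mm wide, runs from 24 to 64 mm towards -x from the lug centre and slopes up to its free end; pressed flat, its top lies 16 mm below the lug top. All four look alike.
- give (a joint): How far the pad under the rocking corner has been pushed down, m: 0 at rest, 0.005 when that corner is pressed fully down. That corner begins to sink at about 4 N, is down at about 7 N and springs back when released; the three other corners do not move. Does not say which corner it is.
- shim_loose (a joint): Angle of the shim leaf belonging to the rocking corner, whichever that is: about 0 raised, 0.36 rad fully flat. Stiff hinge on its foot: the leaf stays where it is left; pressing it down at the place described takes about 16 N. Once flat it props the corner.
- shim_b (a joint): Angle of the shim leaf of one of the three firm corners (which one is not said): about 0 raised, 0.36 rad flat. To be left raised.
- shim_c (a joint): Angle of the shim leaf of one of the three firm corners (which one is not said): about 0 raised, 0.36 rad flat. To be left raised.
- shim_d (a joint): Angle of the shim leaf of one of the three firm corners (which one is not said): about 0 raised, 0.36 rad flat. To be left raised.
- weight: Bystander, to be left alone: small steel cylinder, 24 mm across, 20 mm tall, standing on the left rim of the board; origin under its centre.
- wedge: Bystander, to be left alone: small pale wooden block 45 x 18 x 12 mm lying on the right rim of the board; origin under its centre.
- hammer: Bystander, to be left alone: hammer with a wooden handle lying on the bench to the right of the board.
- punch_basket: Bystander, to be left alone: blue basket 75 mm square and 75 mm tall, full of steel punches up to 100 mm tall, beyond the board; origin under its centre.
- pitch_bowl: Bystander, to be left alone: dark steel bowl, 120 mm across, 45 mm tall, left of the board; origin under its centre.
- wax_tin: Bystander, to be left alone: round tin 64 mm across, 50 mm tall, left of the board; origin under its centre.
- stake_block: Bystander, to be left alone: pale wooden block 70 x 110 x 60 mm, beyond the board; origin under its centre.

How it is judged:
By the outcome, as a careful person would: the job done as asked, in the order asked, and still so for the second after the job is handed in, with the robot touching nothing.
It also fails if it takes over 53 s, if anything falls off the work surface, if the arm or the gripper's body presses on something with over 40 N, if the wrist force passes 120 N, or if a joint passes its speed limit or range.

## Robot

A 6-joint arm with a two-finger parallel gripper is mounted at the origin on the work surface. World frame = base frame: x ahead of the robot, y to its left, z up, the work surface at z = 0. Lengths are in m, angles in rad, forces in N, time in s.
With the tool pointing down it reaches from about 0.35 to 0.925 m from the base axis. Payload 6.4 kg.
Tool frame: the origin (TCP) lies midway between the tips of the shut fingers; the grasp point (between the pads) lies 19 mm behind it; z points along the fingers, y is the line along which they close (so a half turn about z gives the same grasp; the last joint's range is limited). The gripper opens to 94 mm and grips with 3 to 60 N. Pads are 16 mm wide; open, the fingers measure 119 mm over their backs; the gripper's body (75 mm by 177 mm) begins 78 mm behind the grasp point.
Start: joints at [-1.419, 0.245, 1.558, -0, 1.339, -0.174], TCP at [0.208, -0.616, 0.205] pointing down, gripper open.
Joint ranges: [-3.13, 3.13], [-1.02, 2.26], [0.13, 2.54], [-0.95, 4.09], [0.21, 2.88], [-2.74, 2.74]. Speed limits (rad/s): [2.57, 2.57, 3.14, 3.14, 3.14, 3.14].

## Interface

Orientations are given as a rotation vector (axis times angle).
In Python, from rig import * gives the robot as it stands.
- The arm moves only by the tool step_arm, never from a script. Its argument "steps" is a list of rows, each an object of numbers: "dx", "dy", "dz": the shift along the tool's x, y, z in mm; "wx", "wy", "wz": the turn, a rotation vector about the tool's x, y, z in degrees; "jaw": the finger opening in mm, from 0 to 94. A call has 1 to 8 rows; each row is the pose to reach, as a shift and turn from the pose commanded when the call began, along the tool's axes at that moment; what a row does not reach only later rows make up. A row lasts 1/8 s, in which the tool goes at most 62.5 mm and 10.7 degrees, less where a joint would pass 70% of its speed; a pose out of reach is approached as far as the arm can. A call with a gripper value outside its range is refused whole. The fingers move at their own pace and stop on an object; "force" is the grip in N (left out, the last holds). Time passes only in rows, so rows that repeat a pose let the fingers close. It gives the time, the measured TCP pose, the force, the opening and the grip force at its end, in the units of the state.
- get_state(): the state, without advancing time (a new reading comes with each control period).
- camera(name): name is "scene" or "top" or "wrist"; returns a dict with "img" (480x640x3 uint8, red, green, blue), "range_z" (480x640 float32, m along the optical axis (not along the pixel's ray), 0 where there is no reading), "intrinsics" (3x3 intrinsics, pixels), "world_to_cam" (4x4, takes a point from world to camera coordinates). Camera axes: x right, y down, z forward; pixel columns grow to the right and rows downward; lengths in m; the calibration is good to about 2 mm. A picture is of the moment at which its call begins.
- finish_job(): hands the job in; it is judged then, once.
The state is a dict: "clock": time; "joint_pos": joint angles; "dq": joint speeds; "tau": joint torques, N m; "tcp_pos": TCP position; "orientation": TCP orientation; "ft_force": force on the tool from outside, world axes, zero at the start; "ft_torque": the same for the moment, N m; "gripper_width": opening from 0.0 (shut) to 1.0 (fully open); "grasp_force": force on a finger pad.
Only numpy, scipy, OpenCV 4.12 (cv2) and the standard library are available. Lean on these libraries where they do the work, as an engineer would, in place of code of your own. Each camera call takes 0.05 s, during which the arm holds its last target. There are 200 camera calls.

## Working session

There is one attempt and no reset: what is moved stays moved. The work goes in short steps, Python scripts to look and compute and a tool call to move; the robot and the scene stay as the last step left them, time stands still between calls to the robot, and variables do not carry over. Pictures are saved under pics/ and viewed, at most 10 in all, crops included, and the job is handed in when it is done.

Besides the shell and the picture viewer there is one more tool, called after ">>>" as name(argument=value, ...), one argument or row to a line, values as JSON. step_arm: Moves the arm, as the interface text tells. Its arguments: {"type":"object","properties":{"steps":{"type":"array"},"force":{"type":"number"}},"required":["steps"]}

```bash
mkdir -p pics; ls
python3 - <<'E'
from rig import *
import cv2, numpy as np, pickle
for n in ("top","scene"):
    c=camera(n); pickle.dump(c,open(n+".pkl","wb")); cv2.imwrite(f"pics/{n}1.png",c["img"][:,:,::-1])
    print(n,c["intrinsics"].tolist(),np.round(c["world_to_cam"],3).tolist())
s=get_state(); print(s)
E
```

```text
pics
top [[465.23152558301837, 0.0, 321.0064184560335], [0.0, 465.23152558301837, 238.65457649508312], [0.0, 0.0, 1.0]] [[0.011, -1.0, 0.004, -0.033], [-0.999, -0.011, -0.041, 0.605], [0.042, -0.004, -0.999, 1.201], [0.0, 0.0, 0.0, 1.0]]
scene [[606.9538393123617, 0.0, 320.8837963059315], [0.0, 606.9538393123617, 247.12499326472823], [0.0, 0.0, 1.0]] [[0.461, 0.888, -0.003, -0.271], [0.755, -0.394, -0.525, -0.456], [-0.467, 0.239, -0.851, 1.643], [0.0, 0.0, 0.0, 1.0]]
{'clock': 0.1, 'joint_pos': array([-1.41909860e+00,  2.45730784e-01,  1.55888841e+00, -2.34011809e-05,
        1.33867158e+00, -1.74117447e-01]), 'dq': array([-0.00088701, -0.00075079, -0.0025485 ,  0.00183662, -0.0007048 ,
        0.0015522 ]), 'tau': array([ 7.48594921e-04, -4.16917562e+01, -3.15524912e+01,  6.87437039e-02,
        3.09871242e-02, -5.51693381e-05]), 'tcp_pos': array([ 0.20795936, -0.61527016,  0.20446614]), 'orientation': array([-3.09832043e+00, -5.09261493e-01,  5.85945207e-06]), 'ft_force': array([ 0.05932982, -0.44328253, -0.85869047]), 'ft_torque': array([-0.00871362, -0.04392208,  0.0006109 ]), 'grasp_force': 0.0, 'gripper_width': 1.0003014446558074}
```

View pics/top1.png

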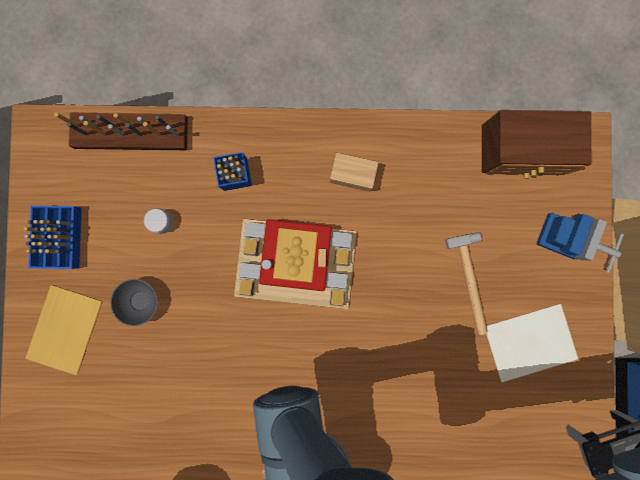

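View pics/scene1.png

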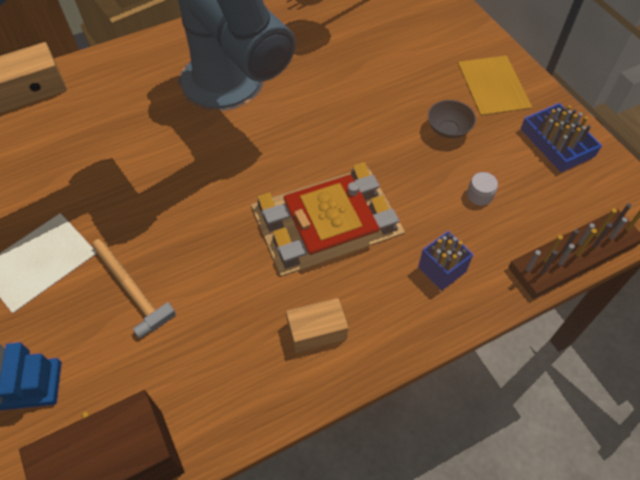

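The top view shows the board at about (296,255), with lugs near (255,230), (342,240), (249,271) and (337,282). Each brass leaf sits just below its lug. I'll get the pose from the lugs and the red rim.

```bash
cat > h.py <<'E'
import numpy as np, cv2
def ray(c,uv,z):
    uv=np.atleast_2d(np.asarray(uv,float)); M=np.asarray(c["world_to_cam"]); R,t=M[:3,:3],M[:3,3]; o=-R.T@t
    d=np.c_[uv,np.ones(len(uv))]@np.linalg.inv(c["intrinsics"]).T@R
    return o+d*((z-o[2])/d[:,2])[:,None]
def blobs(m,lo,hi):
    n,l,s,ce=cv2.connectedComponentsWithStats(m.astype(np.uint8)); 
    return [(ce[i],s[i,4],s[i,:4]) for i in range(1,n) if lo<s[i,4]<hi]
E
python3 - <<'E'
import pickle; from h import *
for n,roi in (("top",(225,205,140,110)),("scene",(245,155,170,125))):
    c=pickle.load(open(n+".pkl","rb")); im=c["img"]; hsv=cv2.cvtColor(im,cv2.COLOR_RGB2HSV)
    R=np.zeros(im.shape[:2],bool); x,y,w,h=roi; R[y:y+h,x:x+w]=1
    H,S,V=[hsv[...,i].astype(int) for i in range(3)]
    red=((H<6)|(H>174))&(S>180)&(V>90)&R
    k=cv2.morphologyEx(red.astype(np.uint8),cv2.MORPH_CLOSE,np.ones((25,25)))
    cn=max(cv2.findContours(k,cv2.RETR_EXTERNAL,cv2.CHAIN_APPROX_NONE)[0],key=cv2.contourArea)
    p=ray(c,cn[:,0],.064)
    r=cv2.minAreaRect((p[:,:2]*1000).astype(np.float32)); print(n,"red mm",r)
    for ce,a,b in blobs((S<50)&(V>110)&R,60,900): print("lug",ce.round(1),a,b,ray(c,ce,.048)[0].round(4))
    for ce,a,b in blobs((H>17)&(H<25)&(S>150)&(V>110)&R,40,400): print("leaf",ce.round(1),a,b,ray(c,ce,.042)[0].round(4))
c=pickle.load(open("top.pkl","rb"))
cv2.imwrite("pics/topc.png",cv2.resize(c["img"][205:315,225:365,::-1],None,fx=5,fy=5,interpolation=cv2.INTER_CUBIC))
E
```

```text
top red mm ((562.5944213867188, 37.753292083740234), (164.99703979492188, 162.6917266845703), 84.27027130126953)
lug [253.9 230.1] 306 [244 222  21  19] [0.6234 0.1435 0.048 ]
lug [341.6 239.9] 297 [332 232  20  19] [ 0.601  -0.0789  0.048 ]
lug [266. 264.] 69 [262 260   9   9] [0.538  0.1115 0.048 ]
lug [249.3 270.8] 304 [239 263  22  18] [0.5204 0.1534 0.048 ]
lug [337.  280.7] 304 [327 272  21  20] [ 0.4978 -0.0682  0.048 ]
leaf [300.9 246.7] 63 [295 237  13  19] [0.5829 0.024  0.042 ]
leaf [340.7 256.7] 56 [337 250  10  14] [ 0.5583 -0.0774  0.042 ]
leaf [298.1 263.4] 65 [291 254  13  22] [0.5404 0.0306 0.042 ]
scene red mm ((565.8623046875, 36.136905670166016), (164.89407348632812, 160.63763427734375), 84.42040252685547)
lug [363.8 183.9] 299 [349 176  30  16] [0.521  0.1458 0.048 ]
lug [275.2 213. ] 275 [263 205  25  17] [ 0.5003 -0.0692  0.048 ]
lug [385.9 217.8] 263 [374 209  25  18] [0.6255 0.1426 0.048 ]
lug [291.5 249.7] 319 [278 240  27  20] [ 0.6034 -0.0789  0.048 ]
leaf [361.  169.8] 161 [354 162  15  16] [0.478  0.1629 0.042 ]
leaf [266.  200.5] 178 [259 193  16  16] [ 0.4555 -0.0715  0.042 ]
leaf [379.4 203.4] 184 [372 196  17  16] [0.5816 0.1523 0.042 ]
leaf [281.7 236. ] 221 [273 227  18  19] [ 0.5583 -0.0812  0.042 ]
```

View pics/topc.png

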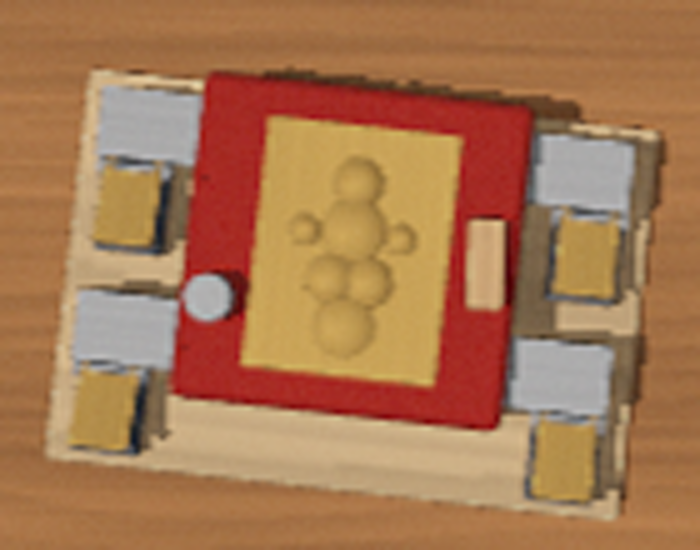

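The crop shows lugs at the four corners, each with its leaf on the robot side. The weight is on the left rim and the wedge on the right. The yaw is about -0.10 rad.

```bash
cat >> h.py <<'E'
from scipy.spatial.transform import Rotation as Ro
YAW=-0.10; X=np.array([np.cos(YAW),np.sin(YAW),0])
P=dict(NR=[.499,-.0688],NL=[.5208,.1523],FR=[.602,-.0790],FL=[.6245,.1430])
P={k:np.array(v) for k,v in P.items()}
P.update({"l"+k:v-.048*X[:2] for k,v in list(P.items())})
def go(s,xyz):
    R=Ro.from_rotvec(s["orientation"]); Y=np.cross([0,0,-1],X); T=Ro.from_matrix(np.c_[X,Y,[0,0,-1]])
    return (R.inv().apply(np.array(xyz)-s["tcp_pos"])*1000).round(1), np.degrees((R.inv()*T).as_rotvec()).round(1)
E
python3 - <<'E'
from rig import *; from h import *
s=get_state()
for k,v in P.items(): print(k,v.round(4),*go(s,[*v,.13]))
E
```

```text
NR [ 0.499  -0.0688] [ 450.6 -424.4   75.3] [-0.1  0.  24.4]
NL [0.5208 0.1523] [ 542.  -626.9   75.7] [-0.1  0.  24.4]
FR [ 0.602 -0.079] [ 544.9 -381.8   75.3] [-0.1  0.  24.4]
FL [0.6245 0.143 ] [ 637.3 -584.9   75.6] [-0.1  0.  24.4]
lNR [ 0.4512 -0.064 ] [ 406.9 -444.3   75.3] [-0.1  0.  24.4]
lNL [0.473  0.1571] [ 498.3 -646.8   75.7] [-0.1  0.  24.4]
lFR [ 0.5542 -0.0742] [ 501.2 -401.6   75.3] [-0.1  0.  24.4]
lFL [0.5767 0.1478] [ 593.6 -604.7   75.6] [-0.1  0.  24.4]
```

>>> step_arm(
  steps=[
    {"dx": 450,"dy": -424,"dz": 75,"wz": 24.4,"jaw": 0},
    {"dx": 450,"dy": -424,"dz": 75,"wz": 24.4,"jaw": 0},
    {"dx": 450,"dy": -424,"dz": 75,"wz": 24.4,"jaw": 0},
    {"dx": 450,"dy": -424,"dz": 75,"wz": 24.4,"jaw": 0},
    {"dx": 450,"dy": -424,"dz": 75,"wz": 24.4,"jaw": 0},
    {"dx": 450,"dy": -424,"dz": 75,"wz": 24.4,"jaw": 0},
    {"dx": 450,"dy": -424,"dz": 75,"wz": 24.4,"jaw": 0},
    {"dx": 450,"dy": -424,"dz": 75,"wz": 24.4,"jaw": 0},
  ],
  force=10,
)

```text
schema error: expected keys dx, dy, dz, wx, wy, wz, jaw
```

Run:
```python
from rig import *; from h import *
s=get_state(); print(s["clock"],s["tcp_pos"],s["gripper_width"],go(s,[*P["NR"],.10]))
```

```text
0.1 [ 0.20795936 -0.61527016  0.20446614] 1.0003014446558074 (array([ 450.6, -424.4,  105.3]), array([-0.1,  0. , 24.4]))
```

>>> step_arm(
  steps=[
    {"dx": 450,"dy": -424,"dz": 75,"wx": 0,"wy": 0,"wz": 24.4,"jaw": 0},
    {"dx": 450,"dy": -424,"dz": 75,"wx": 0,"wy": 0,"wz": 24.4,"jaw": 0},
    {"dx": 450,"dy": -424,"dz": 75,"wx": 0,"wy": 0,"wz": 24.4,"jaw": 0},
    {"dx": 450,"dy": -424,"dz": 75,"wx": 0,"wy": 0,"wz": 24.4,"jaw": 0},
    {"dx": 450,"dy": -424,"dz": 75,"wx": 0,"wy": 0,"wz": 24.4,"jaw": 0},
    {"dx": 450,"dy": -424,"dz": 75,"wx": 0,"wy": 0,"wz": 24.4,"jaw": 0},
    {"dx": 450,"dy": -424,"dz": 75,"wx": 0,"wy": 0,"wz": 24.4,"jaw": 0},
    {"dx": 450,"dy": -424,"dz": 75,"wx": 0,"wy": 0,"wz": 24.4,"jaw": 0},
  ],
  force=10,
)

```text
clock: 1.1
tcp_pos: [0.4418, -0.1757, 0.1449]
orientation: [3.138, -0.158, 0.0]
ft_force: [0.0, 0.4, 0.7]
gripper_width: 0.183
grasp_force: 0.0
```

Run:
```python
from rig import *; from h import *
s=get_state(); print(s["clock"],s["tcp_pos"],s["gripper_width"],go(s,[*P["NR"],.10]))
```

```text
1.1 [ 0.44179587 -0.17571801  0.14491023] 0.1831072201165064 (array([  46.2, -112.1,   44.9]), array([ 0., -0., -0.]))
```

>>> step_arm(
  steps=[
    {"dx": 44,"dy": -107,"dz": 44,"wx": 0,"wy": 0,"wz": 0,"jaw": 0},
    {"dx": 44,"dy": -107,"dz": 44,"wx": 0,"wy": 0,"wz": 0,"jaw": 0},
    {"dx": 44,"dy": -107,"dz": 44,"wx": 0,"wy": 0,"wz": 0,"jaw": 0},
    {"dx": 44,"dy": -107,"dz": 44,"wx": 0,"wy": 0,"wz": 0,"jaw": 0},
    {"dx": 44,"dy": -107,"dz": 44,"wx": 0,"wy": 0,"wz": 0,"jaw": 0},
  ],
)

```text
clock: 1.72
tcp_pos: [0.4959, -0.077, 0.1019]
orientation: [3.137, -0.16, 0.002]
ft_force: [0.0, 0.9, -0.0]
gripper_width: 0.005
grasp_force: 0.0
```

Run:
```python
from rig import *; from h import *
s=get_state(); print(s["clock"],s["tcp_pos"],s["gripper_width"],s["ft_force"],go(s,[*P["NR"],.052]))
c=camera("wrist"); cv2.imwrite("pics/w1.png",c["img"][:,:,::-1])
im=c["img"]; hsv=cv2.cvtColor(im,cv2.COLOR_RGB2HSV); S,V=hsv[...,1],hsv[...,2]
for ce,a,b in blobs((S<50)&(V>110),800,60000): print(ce,a,b,ray(c,ce,.048))
```

```text
1.725 [ 0.4959123  -0.07695226  0.10188192] 0.004522882529693154 [ 0.02052975  0.92274213 -0.03776971] (array([ 2.2, -8.4, 49.9]), array([ 0. , -0.1, -0.1]))
[294.87999441  80.92511875] 7158 [245  43  97  88] [[ 0.60059363 -0.07831003  0.048     ]]
[302.56203704 279.01851852] 7560 [254 229  95 119] [[ 0.4852671 -0.0699877  0.048    ]]
```

View pics/w1.png

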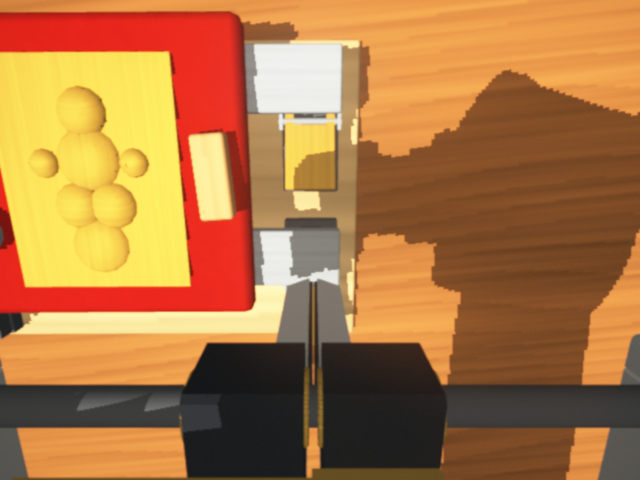

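The wrist view confirms the far-right lug at (295,81) and shows the fingertips over the near-right lug at (300,280).

>>> step_arm(
  steps=[
    {"dx": 2,"dy": -8,"dz": 20,"wx": 0,"wy": 0,"wz": 0,"jaw": 0},
    {"dx": 2,"dy": -8,"dz": 40,"wx": 0,"wy": 0,"wz": 0,"jaw": 0},
    {"dx": 2,"dy": -8,"dz": 50,"wx": 0,"wy": 0,"wz": 0,"jaw": 0},
    {"dx": 2,"dy": -8,"dz": 50,"wx": 0,"wy": 0,"wz": 0,"jaw": 0},
    {"dx": 2,"dy": -8,"dz": 50,"wx": 0,"wy": 0,"wz": 0,"jaw": 0},
  ],
)

```text
clock: 2.4
tcp_pos: [0.4992, -0.0684, 0.0521]
orientation: [3.137, -0.158, 0.002]
ft_force: [1.0, 0.2, 1.0]
gripper_width: 0.005
grasp_force: 0.0
```

>>> step_arm(
  steps=[
    {"dx": 0,"dy": 0,"dz": 2,"wx": 0,"wy": 0,"wz": 0,"jaw": 0},
    {"dx": 0,"dy": 0,"dz": 3,"wx": 0,"wy": 0,"wz": 0,"jaw": 0},
    {"dx": 0,"dy": 0,"dz": 3,"wx": 0,"wy": 0,"wz": 0,"jaw": 0},
  ],
)

```text
clock: 2.78
tcp_pos: [0.4986, -0.0678, 0.0483]
orientation: [3.138, -0.157, 0.0]
ft_force: [0.2, -0.0, -0.2]
gripper_width: 0.003
grasp_force: 0.0
```

>>> step_arm(
  steps=[
    {"dx": 0,"dy": 0,"dz": 1,"wx": 0,"wy": 0,"wz": 0,"jaw": 0},
    {"dx": 0,"dy": 0,"dz": 1,"wx": 0,"wy": 0,"wz": 0,"jaw": 0},
  ],
)

```text
clock: 3.02
tcp_pos: [0.4987, -0.0679, 0.0482]
orientation: [-3.138, 0.157, 0.001]
ft_force: [-3.2, 1.4, 7.7]
gripper_width: 0.008
grasp_force: 3.8
```

>>> step_arm(
  steps=[
    {"dx": 0,"dy": 0,"dz": 1,"wx": 0,"wy": 0,"wz": 0,"jaw": 0},
    {"dx": 0,"dy": 0,"dz": 1,"wx": 0,"wy": 0,"wz": 0,"jaw": 0},
  ],
)

```text
clock: 3.28
tcp_pos: [0.4988, -0.0678, 0.0481]
orientation: [-3.138, 0.156, 0.002]
ft_force: [-7.0, 2.6, 14.0]
gripper_width: 0.007
grasp_force: 7.5
```

Near-right holds firm: 14 N with no sink. Next is far-right.

>>> step_arm(
  steps=[
    {"dx": 0,"dy": 0,"dz": -30,"wx": 0,"wy": 0,"wz": 0,"jaw": 0},
    {"dx": 52,"dy": 0,"dz": -32,"wx": 0,"wy": 0,"wz": 0,"jaw": 0},
    {"dx": 103.5,"dy": 0,"dz": -32,"wx": 0,"wy": 0,"wz": 0,"jaw": 0},
    {"dx": 103.5,"dy": 0,"dz": -20,"wx": 0,"wy": 0,"wz": 0,"jaw": 0},
    {"dx": 103.5,"dy": 0,"dz": -5,"wx": 0,"wy": 0,"wz": 0,"jaw": 0},
    {"dx": 103.5,"dy": 0,"dz": -3,"wx": 0,"wy": 0,"wz": 0,"jaw": 0},
    {"dx": 103.5,"dy": 0,"dz": -3,"wx": 0,"wy": 0,"wz": 0,"jaw": 0},
  ],
)

```text
clock: 4.15
tcp_pos: [0.6003, -0.0779, 0.0485]
orientation: [-3.137, 0.157, 0.003]
ft_force: [0.4, 1.1, 0.7]
gripper_width: 0.008
grasp_force: 0.0
```

>>> step_arm(
  steps=[
    {"dx": 0,"dy": 0,"dz": 2,"wx": 0,"wy": 0,"wz": 0,"jaw": 0},
    {"dx": 0,"dy": 0,"dz": 2,"wx": 0,"wy": 0,"wz": 0,"jaw": 0},
  ],
)

```text
clock: 4.4
tcp_pos: [0.6006, -0.078, 0.0482]
orientation: [-3.137, 0.157, 0.004]
ft_force: [-5.6, 1.4, 9.8]
gripper_width: 0.001
grasp_force: 4.4
```

>>> step_arm(
  steps=[
    {"dx": 0,"dy": 0,"dz": 1.5,"wx": 0,"wy": 0,"wz": 0,"jaw": 0},
    {"dx": 0,"dy": 0,"dz": 1.5,"wx": 0,"wy": 0,"wz": 0,"jaw": 0},
  ],
)

```text
clock: 4.65
tcp_pos: [0.6007, -0.078, 0.0481]
orientation: [-3.137, 0.157, 0.005]
ft_force: [-8.9, 2.4, 16.5]
gripper_width: 0.008
grasp_force: 8.6
```

Far-right is firm too. Far-left next, travelling at z of about 0.12.

>>> step_arm(
  steps=[
    {"dx": 0,"dy": 0,"dz": -40,"wx": 0,"wy": 0,"wz": 0,"jaw": 0},
    {"dx": 0,"dy": 0,"dz": -75,"wx": 0,"wy": 0,"wz": 0,"jaw": 0},
    {"dx": 0,"dy": -60,"dz": -75,"wx": 0,"wy": 0,"wz": 0,"jaw": 0},
    {"dx": 0,"dy": -115,"dz": -75,"wx": 0,"wy": 0,"wz": 0,"jaw": 0},
    {"dx": 0,"dy": -170,"dz": -75,"wx": 0,"wy": 0,"wz": 0,"jaw": 0},
    {"dx": 0,"dy": -223,"dz": -75,"wx": 0,"wy": 0,"wz": 0,"jaw": 0},
    {"dx": 0,"dy": -223,"dz": -70,"wx": 0,"wy": 0,"wz": 0,"jaw": 0},
    {"dx": 0,"dy": -223,"dz": -70,"wx": 0,"wy": 0,"wz": 0,"jaw": 0},
  ],
)

```text
clock: 5.65
tcp_pos: [0.6229, 0.1432, 0.1147]
orientation: [3.137, -0.157, -0.003]
ft_force: [0.6, -0.5, -0.1]
gripper_width: 0.004
grasp_force: 0.0
```

Run:
```python
from rig import *; from h import *
s=get_state(); print(s["clock"],s["tcp_pos"],go(s,[*P["FL"],.050]))
c=camera("wrist"); im=c["img"]; hsv=cv2.cvtColor(im,cv2.COLOR_RGB2HSV); S,V=hsv[...,1],hsv[...,2]
cv2.imwrite("pics/w2.png",im[:,:,::-1])
for ce,a,b in blobs((S<50)&(V>110),800,60000): print(ce,a,b,ray(c,ce,.048))
```

```text
5.65 [0.62292816 0.14319036 0.11472536] (array([ 1.7, -0. , 64.7]), array([0. , 0.1, 0. ]))
[314.34272109 276.7337415 ] 7350 [276 218  82 127] [[0.60806381 0.14307541 0.048     ]]
```

View pics/w2.png

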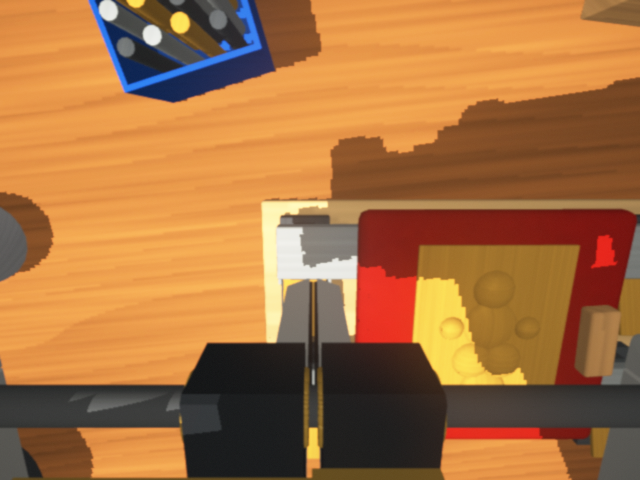

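The far-left lug spans columns 277–358 and the fingertips are at column 313, so they line up. Descending.

>>> step_arm(
  steps=[
    {"dx": 2,"dy": 0,"dz": 30,"wx": 0,"wy": 0,"wz": 0,"jaw": 0},
    {"dx": 2,"dy": 0,"dz": 55,"wx": 0,"wy": 0,"wz": 0,"jaw": 0},
    {"dx": 2,"dy": 0,"dz": 65,"wx": 0,"wy": 0,"wz": 0,"jaw": 0},
    {"dx": 2,"dy": 0,"dz": 65,"wx": 0,"wy": 0,"wz": 0,"jaw": 0},
    {"dx": 2,"dy": 0,"dz": 66,"wx": 0,"wy": 0,"wz": 0,"jaw": 0},
    {"dx": 2,"dy": 0,"dz": 66,"wx": 0,"wy": 0,"wz": 0,"jaw": 0},
  ],
)

```text
clock: 6.45
tcp_pos: [0.6266, 0.1434, 0.0509]
orientation: [-3.137, 0.157, -0.003]
ft_force: [0.0, -0.2, 0.2]
gripper_width: 0.008
grasp_force: 0.0
```

>>> step_arm(
  steps=[
    {"dx": 0,"dy": 0,"dz": 2,"wx": 0,"wy": 0,"wz": 0,"jaw": 0},
    {"dx": 0,"dy": 0,"dz": 2,"wx": 0,"wy": 0,"wz": 0,"jaw": 0},
  ],
)

```text
clock: 6.7
tcp_pos: [0.6263, 0.1435, 0.0483]
orientation: [-3.138, 0.157, -0.002]
ft_force: [0.4, 0.5, 1.5]
gripper_width: 0.009
grasp_force: 0.6
```

>>> step_arm(
  steps=[
    {"dx": 0,"dy": 0,"dz": 1.5,"wx": 0,"wy": 0,"wz": 0,"jaw": 0},
    {"dx": 0,"dy": 0,"dz": 1.5,"wx": 0,"wy": 0,"wz": 0,"jaw": 0},
  ],
)

```text
clock: 6.95
tcp_pos: [0.6264, 0.1436, 0.0469]
orientation: [-3.137, 0.157, -0.002]
ft_force: [-1.0, -0.9, 4.5]
gripper_width: 0.005
grasp_force: 2.3
```

It looks like it's sinking, so I'll press a bit more to confirm.

>>> step_arm(
  steps=[
    {"dx": 0,"dy": 0,"dz": 2,"wx": 0,"wy": 0,"wz": 0,"jaw": 0},
    {"dx": 0,"dy": 0,"dz": 2,"wx": 0,"wy": 0,"wz": 0,"jaw": 0},
  ],
)

```text
clock: 7.2
tcp_pos: [0.6266, 0.1436, 0.045]
orientation: [-3.137, 0.157, -0.003]
ft_force: [0.0, 0.9, 6.5]
gripper_width: 0.002
grasp_force: 2.8
```

>>> step_arm(
  steps=[
    {"dx": 0,"dy": 0,"dz": 2,"wx": 0,"wy": 0,"wz": 0,"jaw": 0},
    {"dx": 0,"dy": 0,"dz": 2,"wx": 0,"wy": 0,"wz": 0,"jaw": 0},
  ],
)

```text
clock: 7.45
tcp_pos: [0.6268, 0.1437, 0.0438]
orientation: [-3.137, 0.157, -0.003]
ft_force: [-1.9, 0.2, 8.9]
gripper_width: 0.003
grasp_force: 4.2
```

The far-left corner rocks: it sank 5 mm at about 7–9 N. Lifting, then moving over its leaf.

>>> step_arm(
  steps=[
    {"dx": 0,"dy": 0,"dz": -4,"wx": 0,"wy": 0,"wz": 0,"jaw": 0},
    {"dx": 0,"dy": 0,"dz": -8,"wx": 0,"wy": 0,"wz": 0,"jaw": 0},
    {"dx": 0,"dy": 0,"dz": -35,"wx": 0,"wy": 0,"wz": 0,"jaw": 0},
    {"dx": -30,"dy": 0,"dz": -35,"wx": 0,"wy": 0,"wz": 0,"jaw": 0},
    {"dx": -50,"dy": 0,"dz": -35,"wx": 0,"wy": 0,"wz": 0,"jaw": 0},
    {"dx": -50,"dy": 0,"dz": -15,"wx": 0,"wy": 0,"wz": 0,"jaw": 0},
    {"dx": -50,"dy": 0,"dz": -6,"wx": 0,"wy": 0,"wz": 0,"jaw": 0},
    {"dx": -50,"dy": 0,"dz": -6,"wx": 0,"wy": 0,"wz": 0,"jaw": 0},
  ],
)

```text
clock: 8.45
tcp_pos: [0.5755, 0.1482, 0.0464]
orientation: [3.137, -0.158, -0.005]
ft_force: [0.9, 0.5, -0.4]
gripper_width: 0.006
grasp_force: 0.0
```

Run:
```python
from rig import *; from h import *
s=get_state(); print(s["clock"],s["tcp_pos"],s["ft_force"],go(s,[*P["lFL"],.042]))
```

```text
8.45 [0.57554691 0.148184   0.0464216 ] [ 0.85199876  0.52399466 -0.3508337 ] (array([1.2, 0.3, 4.4]), array([ 0. ,  0.2, -0. ]))
```

>>> step_arm(
  steps=[
    {"dx": 1,"dy": 0,"dz": 2,"wx": 0,"wy": 0,"wz": 0,"jaw": 0},
    {"dx": 1,"dy": 0,"dz": 4,"wx": 0,"wy": 0,"wz": 0,"jaw": 0},
    {"dx": 1,"dy": 0,"dz": 6,"wx": 0,"wy": 0,"wz": 0,"jaw": 0},
    {"dx": 1,"dy": 0,"dz": 8,"wx": 0,"wy": 0,"wz": 0,"jaw": 0},
    {"dx": 1,"dy": 0,"dz": 10,"wx": 0,"wy": 0,"wz": 0,"jaw": 0},
    {"dx": 1,"dy": 0,"dz": 11,"wx": 0,"wy": 0,"wz": 0,"jaw": 0},
    {"dx": 1,"dy": 0,"dz": 12,"wx": 0,"wy": 0,"wz": 0,"jaw": 0},
    {"dx": 1,"dy": 0,"dz": 12,"wx": 0,"wy": 0,"wz": 0,"jaw": 0},
  ],
)

```text
clock: 9.45
tcp_pos: [0.578, 0.1485, 0.0389]
orientation: [3.138, -0.157, 0.001]
ft_force: [-5.3, -1.3, 13.0]
gripper_width: 0.001
grasp_force: 6.2
```

>>> step_arm(
  steps=[
    {"dx": 0,"dy": 0,"dz": 2,"wx": 0,"wy": 0,"wz": 0,"jaw": 0},
    {"dx": 0,"dy": 0,"dz": 3,"wx": 0,"wy": 0,"wz": 0,"jaw": 0},
    {"dx": 0,"dy": 0,"dz": 3,"wx": 0,"wy": 0,"wz": 0,"jaw": 0},
  ],
)

```text
clock: 9.82
tcp_pos: [0.5777, 0.1486, 0.0357]
orientation: [-3.138, 0.157, -0.0]
ft_force: [-5.7, -0.5, 12.5]
gripper_width: 0.009
grasp_force: 6.3
```

>>> step_arm(
  steps=[
    {"dx": 0,"dy": 0,"dz": 1.5,"wx": 0,"wy": 0,"wz": 0,"jaw": 0},
    {"dx": 0,"dy": 0,"dz": 3,"wx": 0,"wy": 0,"wz": 0,"jaw": 0},
    {"dx": 0,"dy": 0,"dz": 3,"wx": 0,"wy": 0,"wz": 0,"jaw": 0},
  ],
)

```text
clock: 10.2
tcp_pos: [0.5772, 0.1486, 0.0324]
orientation: [3.138, -0.157, -0.002]
ft_force: [-7.2, 0.7, 13.4]
gripper_width: 0.005
grasp_force: 6.8
```

>>> step_arm(
  steps=[
    {"dx": 0,"dy": 0,"dz": 1,"wx": 0,"wy": 0,"wz": 0,"jaw": 0},
    {"dx": 0,"dy": 0,"dz": 2,"wx": 0,"wy": 0,"wz": 0,"jaw": 0},
    {"dx": 0,"dy": 0,"dz": 2,"wx": 0,"wy": 0,"wz": 0,"jaw": 0},
  ],
)

```text
clock: 10.58
tcp_pos: [0.5772, 0.1486, 0.0319]
orientation: [3.137, -0.156, -0.003]
ft_force: [-11.2, -1.0, 23.0]
gripper_width: 0.007
grasp_force: 11.4
```

The leaf stopped at z = 0.0319 with 23 N, so it's on its stop. One more small push, then I'll retreat.

>>> step_arm(
  steps=[
    {"dx": 0,"dy": 0,"dz": 1.5,"wx": 0,"wy": 0,"wz": 0,"jaw": 0},
    {"dx": 0,"dy": 0,"dz": 1.5,"wx": 0,"wy": 0,"wz": 0,"jaw": 0},
  ],
)

```text
clock: 10.82
tcp_pos: [0.5773, 0.1486, 0.0317]
orientation: [3.137, -0.156, -0.004]
ft_force: [-15.7, -0.4, 31.2]
gripper_width: 0.004
grasp_force: 15.5
```

>>> step_arm(
  steps=[
    {"dx": 0,"dy": 0,"dz": -4,"wx": 0,"wy": 0,"wz": 0,"jaw": 0},
    {"dx": 0,"dy": 0,"dz": -10,"wx": 0,"wy": 0,"wz": 0,"jaw": 0},
    {"dx": 0,"dy": 0,"dz": -50,"wx": 0,"wy": 0,"wz": 0,"jaw": 0},
    {"dx": 0,"dy": 0,"dz": -100,"wx": 0,"wy": 0,"wz": 0,"jaw": 0},
    {"dx": -50,"dy": 0,"dz": -130,"wx": 0,"wy": 0,"wz": 0,"jaw": 0},
    {"dx": -100,"dy": 0,"dz": -140,"wx": 0,"wy": 0,"wz": 0,"jaw": 0},
    {"dx": -120,"dy": 0,"dz": -140,"wx": 0,"wy": 0,"wz": 0,"jaw": 0},
    {"dx": -120,"dy": 0,"dz": -140,"wx": 0,"wy": 0,"wz": 0,"jaw": 0},
  ],
)

```text
clock: 11.82
tcp_pos: [0.4569, 0.1605, 0.1667]
orientation: [-3.138, 0.156, -0.001]
ft_force: [0.3, -0.5, 0.3]
gripper_width: 0.005
grasp_force: 0.0
```

Run:
```python
from rig import *; from h import *
s=get_state(); print(s["clock"],s["tcp_pos"],s["ft_force"])
for n,roi in (("scene",(245,155,170,125)),):
    c=camera(n); im=c["img"]; hsv=cv2.cvtColor(im,cv2.COLOR_RGB2HSV); S,V=hsv[...,1],hsv[...,2]
    R=np.zeros(im.shape[:2],bool); x,y,w,h=roi; R[y:y+h,x:x+w]=1
    for ce,a,b in blobs((S<50)&(V>110)&R,60,900): print("lug",ce.round(1),a,ray(c,ce,.048)[0].round(4))
    cv2.imwrite("pics/s2.png",cv2.resize(im[145:285,240:415,::-1],None,fx=4,fy=4,interpolation=cv2.INTER_CUBIC))
c=camera("wrist"); cv2.imwrite("pics/w3.png",c["img"][:,:,::-1])
```

```text
11.825 [0.45691408 0.16053648 0.16673847] [ 0.33920762 -0.53141685  0.34247262]
lug [364.1 183.9] 284 [0.5214 0.1464 0.048 ]
lug [386.  217.8] 266 [0.6255 0.1429 0.048 ]
lug [291.5 249.7] 320 [ 0.6034 -0.0789  0.048 ]
```

View pics/s2.png

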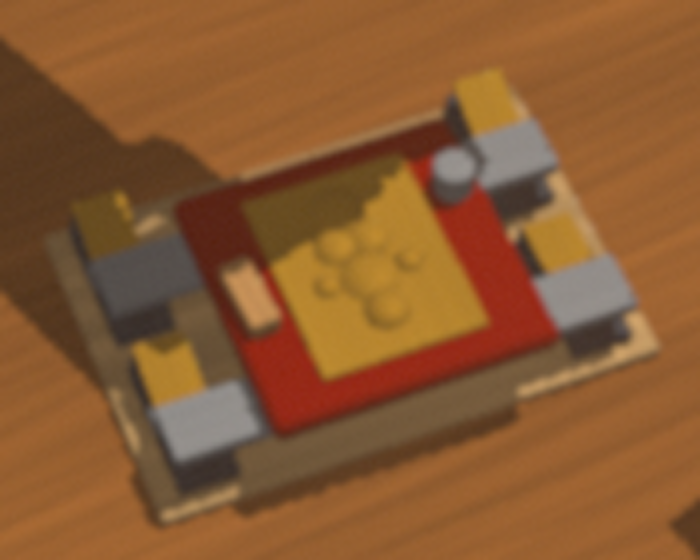

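View pics/w3.png

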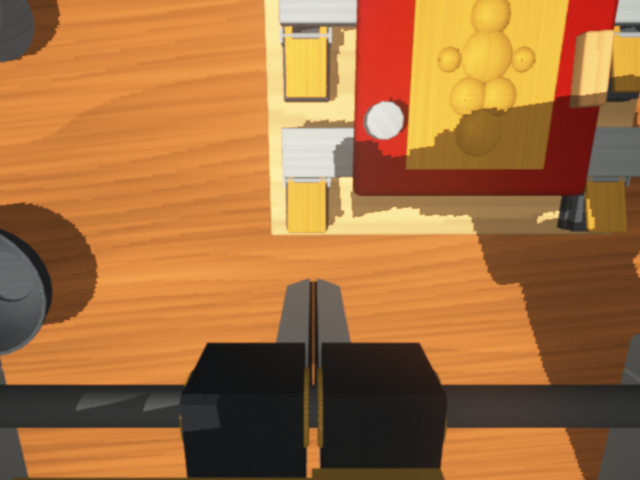

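The board, weight and wedge haven't moved, and the far-left leaf at (557,243) in the crop sits lower than the others. A quick depth check of the leaves before handing in.

Run:
```python
from rig import *; from h import *
for n in ("wrist","scene"):
    c=camera(n); M=np.asarray(c["world_to_cam"]); K=np.asarray(c["intrinsics"])
    for k in P:
        if n=="wrist" and "R" in k: continue
        p=M@[*P[k],.045 if k[0]!='l' else .04,1]; uv=(K@p[:3]/p[2])[:2].round().astype(int)
        if 2<uv[0]<637 and 2<uv[1]<477:
            z=np.median(c["range_z"][uv[1]-2:uv[1]+3,uv[0]-2:uv[0]+3]); q=np.linalg.inv(M)@[*(np.linalg.inv(K)@[*uv,1]*z),1]
            print(n,k,uv,q[:3].round(4))
```

```text
wrist NL [314 152] [0.5211 0.1526 0.0471]
wrist lNL [314 215] [0.4729 0.1573 0.041 ]
wrist lFL [313  72] [0.5778 0.1476 0.0309]
scene NR [275 213] [ 0.4997 -0.0694  0.0472]
scene NL [366 184] [0.5234 0.1503 0.0478]
scene FR [291 250] [ 0.6033 -0.0801  0.0477]
scene FL [386 218] [0.6261 0.1426 0.0479]
scene lNR [268 198] [ 0.4512 -0.0646  0.042 ]
scene lNL [358 170] [0.4748 0.1568 0.0414]
scene lFR [284 234] [ 0.5545 -0.0739  0.0394]
scene lFL [377 203] [0.5708 0.1534 0.0297]
```

The far-left leaf is flat at z of about 0.031. The other three are raised at about 0.04.

```bash
python3 -c "
from rig import *
print(finish_job())"
```

```text
the job is handed in; nothing more can be done
None
```

The far-left corner was the one that rocks; I pressed its shim leaf fully flat, left the other three leaves raised and the board unshifted, and handed the job in at about 12 s.

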